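Lay out the meditation set on the turntable

TASK

Lay out the meditation set on the bamboo turntable: the larger purple massage ball sitting in the cork ring, the round tea tin standing flat in the shallow cork dish, and the wooden chime with the metal rod lying rod side up, centred on and lined up with the oblong cork pad. Never tip the tin or the chime over, and leave the look-alikes where they stand: the smaller ball, the square tin, the wooden incense holder without a rod, and the glass jar.

Things in the scene. Friction and masses are not known exactly. Their poses are not given: they have to be found in the camera images.
- ball: the larger massage ball: hard purple silicone, 60 mm across, with a small flat foot 24 mm across underneath so that it does not roll away. Origin at the centre of the ball, 27.5 mm above the surface it stands on; z up.
- tin: the round tea tin: closed plain aluminium cylinder, 62 mm across, 70 mm tall, standing. Origin at the centre of its underside, z up.
- chime: the chime: pale wooden block 110 x 36 x 24 mm with an aluminium rod (12 mm thick, 104 mm long) held lengthwise above its top by two small posts; 42 mm tall over all. Origin at the centre of its underside, x along its length (and along the rod), y across it, z up. The block's long sides can be gripped below the rod. Either way round is the same.
- ring_rest: the ball's rest: dark cork ring, 68 mm outside, hole 40 mm across, 10 mm high, fixed on the bamboo turntable (a flat bamboo disc 296 mm across, 28 mm high, which here stands fixed and does not turn). Origin at the centre of its underside, which is 28 mm above the ledge; z up. When the large ball sits in it the ball's centre is about 32 mm above this origin.
- dish_rest: the tin's rest: shallow round dark cork dish, 92 mm outside, 82 mm across inside, inner floor 4 mm above its underside, lip 10 mm high over all, fixed on the turntable. Origin at the centre of its underside, 28 mm above the ledge; z up.
- pad_rest: the chime's rest: flat oblong dark cork pad 126 x 50 x 8 mm, fixed on the turntable. Origin at the centre of its underside, 28 mm above the ledge; x along its length, z up.
- small_ball: look-alike, stays where it is: the smaller purple massage ball, 44 mm across, with a flat foot 20 mm across. Origin at its centre, 19.6 mm above the ledge.
- square_tin: look-alike, stays where it is: square aluminium tin 58 x 58 mm, 66 mm tall. Origin at the centre of its underside, x and y square to its sides.
- holder: look-alike, stays where it is: incense holder, pale wooden block 110 x 36 x 24 mm like the chime's, but with only a dark groove and a small brass stud (10 mm wide, 6 mm high) on its top and no rod. Origin at the centre of its underside, x along its length.
- jar: stays where it is: round glass jar with a wooden lid, 58 mm across, 72 mm tall. Origin at the centre of its underside.
Mind the look-alikes: they are no part of the job. What is shaped like the ball but yellow is not meant.

How it is judged (in metres and radians):
At the end, for the whole second after the job is handed in: Ball in the ring (within 10 mm, 27-37 mm above its underside); tin flat in the dish (within 12 mm, tilt under 0.1 rad); chime upright on the pad (within 15 mm, 0.2 rad of its length); all at rest; small ball, square tin, holder and jar upright, within 30 mm of their starts (horizontal distance between ball and ring_rest below 0.01 m and z of ball in the frame of ring_rest between 0.027 and 0.037 m and linear speed of each of ball, tin, chime below 0.02 m/s and angular speed of each of ball, tin, chime below 0.2 rad/s and horizontal distance between tin and dish_rest below 0.012 m and angle between each of tin, chime's own z axis and vertical below 0.1 rad and z of tin in the frame of dish_rest between 0.001 and 0.008 m and horizontal distance between chime and pad_rest below 0.015 m and angle between the x axis of chime and the x axis of pad_rest, either way round below 0.2 rad and z of chime in the frame of pad_rest between 0.005 and 0.012 m and distance of each of small_ball, square_tin, holder, jar from where it was at the start of the episode below 0.03 m and angle between each of small_ball, square_tin, holder, jar's own z axis and vertical below 0.2 rad); the robot touches nothing.
It fails at once if the smaller ball is moved more than 40 mm or tipped over (distance of small_ball from where it was at the start of the episode above 0.04 m or angle between small_ball's own z axis and vertical above 0.6 rad).
It fails at once if the square tin is moved more than 40 mm or tipped over (distance of square_tin from where it was at the start of the episode above 0.04 m or angle between square_tin's own z axis and vertical above 0.6 rad).
It fails at once if the incense holder is moved more than 40 mm or tipped over (distance of holder from where it was at the start of the episode above 0.04 m or angle between holder's own z axis and vertical above 0.6 rad).
It fails at once if the glass jar is moved more than 40 mm or tipped over (distance of jar from where it was at the start of the episode above 0.04 m or angle between jar's own z axis and vertical above 0.6 rad).
It fails at once if the round tin or the chime is tipped over (angle between any of tin, chime's own z axis and vertical above 0.7 rad).
It also fails if it takes over 93 s, if anything falls off the work surface, if the arm or the gripper's body presses on something with over 40 N, if the wrist force passes 120 N, or if a joint passes its speed limit or range.

ROBOT

A 6-joint arm with a two-finger parallel gripper is mounted at the origin on the work surface. World frame = base frame: x ahead of the robot, y to its left, z up, the work surface at z = 0. Lengths are in mm, angles in rad, forces in N, time in s.
With the tool pointing down it reaches from about 350 to 775 mm from the base axis. Payload 7.3 kg.
Tool frame: the origin (TCP) lies between the finger pads; the fingertips stand 17 mm ahead of it and the grasp point (between the pads) lies 2 mm behind it; z points along the fingers, y is the direction in which the jaws open and shut (so a half turn about z gives the same grasp; the last joint's range is limited). The gripper opens to 92 mm and grips with 3 to 60 N. Pads are 19 mm wide; open, the fingers measure 130 mm over their backs; the gripper's body (75 mm by 190 mm) begins 47 mm behind the grasp point.
Start: joints at [-1.332, 0.342, 1.524, -0, 1.275, -0.146], TCP at [197.094, -486.618, 243.741] pointing down, gripper open.
Joint ranges: [-2.53, 2.53], [-0.77, 2.02], [0.04, 2.7], [-1, 4.14], [0.28, 2.66], [-3.11, 3.11]. Speed limits (rad/s): [2.57, 2.57, 3.14, 3.14, 3.14, 3.14].

INTERFACE

Orientations are given as [roll, pitch, yaw] about the fixed x, y, z axes, in that order (R = Rz(yaw) Ry(pitch) Rx(roll)).
In Python, from plant import get_obs, capture, get_calibration, close_job gives the robot as it stands.
- The arm moves only by the tool carry_out, never from a script. Its argument "moves" is one flat list of numbers, 7 for each row, row after row: the shift along the tool's x, y, z normalised to -1 to 1, where 1 is 40 cm, then the turn, a rotation vector about the tool's x, y, z normalised to -1 to 1, where 1 is 30 degrees, then the opening, from 0 (shut) to 1 (fully open). A call has exactly 8 rows; each row is the pose to reach, as a shift and turn from the pose measured when the call began, along the tool's axes at that moment; what a row does not reach only later rows make up. A row lasts 1/10 s, in which the tool goes at most 50 mm and 8.59 degrees, less where a joint would pass 70% of its speed; a pose out of reach is approached as far as the arm can. A call with a number of a shift or a turn outside -1 to 1 is refused whole. A call with a gripper value outside its range is refused whole. The fingers move at their own pace and stop on an object; the grip force is fixed at half the most. Time passes only in rows, so rows that repeat a pose let the fingers close, or fill a call up. It gives the time, the measured TCP pose, the force and the opening at its end, in the units of the state.
- get_obs(): the state, without advancing time (a new reading comes with each control period).
- capture(name): name is "side" or "top" or "wrist"; returns the picture (384x512x3 uint8, red, green, blue); there is no depth.
- get_calibration(name): a dict with "vfov" (degrees; the focal length in pixels is half the picture's height over the tangent of half this angle, whatever the lens; pixels are square), "cx", "cy" (the principal point, pixels), "cam_to_world" (4x4, takes a point from camera to world coordinates). Camera axes: x right, y up, looking along -z (the intrinsics and any distortion apply to the point x, -y, -z); pixel columns grow to the right and rows downward; lengths in mm; the calibration is good to about 2 mm. The wrist camera is an equidistant fisheye: a pixel r from the principal point sees the ray r / f radians off the axis. A picture is of the moment at which its call begins: read the wrist's pose just before it. get_calibration takes no time and is no camera call; for the wrist camera it gives the pose at the moment of the call.
- close_job(): hands the job in, once; it reports no verdict.
The state is a dict: "time": time; "joint_positions": joint angles; "dq": joint speeds; "tau": joint torques, N m; "tool_pos": TCP position; "tcp_rot": TCP orientation; "contact_force": force on the tool from outside, world axes, zero at the start; "moment": the same for the moment, N m; "grip_width": finger opening in mm.
Only numpy, scipy, OpenCV 4.12 (cv2) and the standard library are available. Lean on these libraries where they do the work, as an engineer would, in place of code of your own. Each camera call takes 0.05 s, during which the arm holds its last target.

## Working session

There is one attempt and no reset: what is moved stays moved. The work goes in short steps, Python scripts to look and compute and a tool call to move; the robot and the scene stay as the last step left them, time stands still between calls to the robot, and variables do not carry over. Pictures are saved under pics/ and viewed, and the job is handed in when it is done.

Besides the shell and the picture viewer there is one more tool, called after ">>>" as name(argument=value, ...), one argument or row to a line, values as JSON. carry_out: Moves the arm, as the interface text tells. Scaled input: -1 to 1 covers 40 cm each way for a shift and 30 degrees each way for a turn. Its arguments: {"type":"object","properties":{"moves":{"type":"array","items":{"type":"number"}}},"required":["moves"]}

```bash
ls; mkdir -p pics; python3 - <<'E'
from plant import *
import cv2
o=get_obs();print({k:o[k] for k in('time','tool_pos','tcp_rot','grip_width')})
for n in('side','top','wrist'):
    print(n,get_calibration(n))
    cv2.imwrite(f'pics/{n}0.png',cv2.cvtColor(capture(n),cv2.COLOR_RGB2BGR))
E
```

```text
pics
{'time': 0.0, 'tool_pos': array([ 197.00888094, -486.24197179,  243.04361765]), 'tcp_rot': array([-3.14009214e+00, -2.00963818e-04,  3.84823358e-01]), 'grip_width': 91.85739174955027}
side {'vfov': 47.918640023688155, 'cx': 253.30396546666756, 'cy': 197.12886412125107, 'cam_to_world': array([[-7.93106039e-01,  3.89142419e-01, -4.68562684e-01,
        -1.09132548e+01],
       [-6.08742649e-01, -5.32166437e-01,  5.88414200e-01,
         8.30825316e+02],
       [-2.03764084e-02,  7.51908945e-01,  6.58952002e-01,
         8.87239804e+02],
       [ 0.00000000e+00,  0.00000000e+00,  0.00000000e+00,
         1.00000000e+00]])}
top {'vfov': 50.49766657214805, 'cx': 253.89643544399337, 'cy': 184.88726857156698, 'cam_to_world': array([[-3.27220622e-03,  9.79845749e-01, -1.99728816e-01,
         3.48887522e+02],
       [-9.99994422e-01, -3.34005266e-03, -2.74590508e-06,
         5.34299063e+01],
       [-6.69795328e-04,  1.99727693e-01,  9.79851213e-01,
         1.21760429e+03],
       [ 0.00000000e+00,  0.00000000e+00,  0.00000000e+00,
         1.00000000e+00]])}
wrist {'vfov': 65.70646984690485, 'cx': 255.35598353518415, 'cy': 187.93022588477768, 'cam_to_world': array([[ 3.74817197e-01,  8.95551884e-01,  2.39789266e-01,
         2.59397003e+02],
       [-9.27098442e-01,  3.62269571e-01,  9.61729565e-02,
        -4.59623858e+02],
       [-7.40481960e-04, -2.58355532e-01,  9.66049621e-01,
         3.84088165e+02],
       [ 0.00000000e+00,  0.00000000e+00,  0.00000000e+00,
         1.00000000e+00]])}
```

View pics/top0.png

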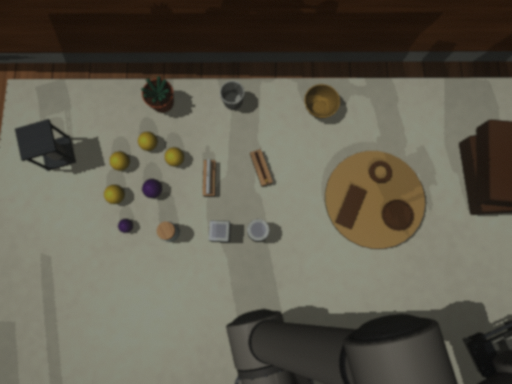

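View pics/side0.png

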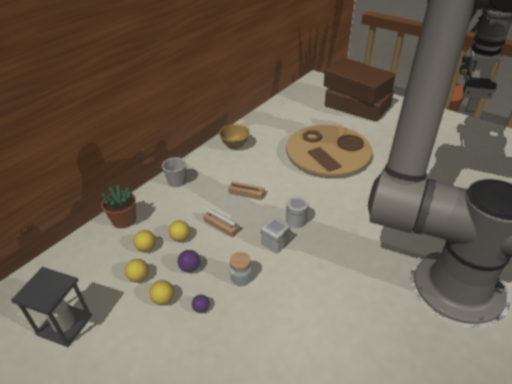

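View pics/wrist0.png

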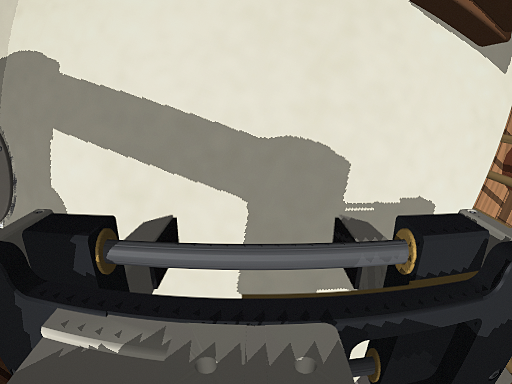

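```bash
cat > h.py <<'E'
import numpy as np,cv2
from plant import *
from scipy.spatial.transform import Rotation as R
def proj(c,P):
    T=np.linalg.inv(c['cam_to_world']);p=T[:3,:3]@np.array(P,float)+T[:3,3]
    f=192/np.tan(np.radians(c['vfov']/2));return np.array([c['cx']+f*p[0]/-p[2],c['cy']-f*p[1]/-p[2]])
def ray(c,u,v,fish=False):
    f=192/np.tan(np.radians(c['vfov']/2));x=(u-c['cx'])/f;y=(v-c['cy'])/f
    if fish:
        r=np.hypot(x,y);s=np.sin(r)/max(r,1e-9);d=np.array([x*s,-y*s,-np.cos(r)])
    else: d=np.array([x,-y,-1.])
    M=c['cam_to_world'];return M[:3,3],M[:3,:3]@d
def onz(c,u,v,z,fish=False):
    o,d=ray(c,u,v,fish);return (o+d*(z-o[2])/d[2]).round(1)
def fproj(c,P):
    T=np.linalg.inv(c['cam_to_world']);p=T[:3,:3]@np.array(P,float)+T[:3,3];f=192/np.tan(np.radians(c['vfov']/2))
    q=np.array([p[0],-p[1]]);n=np.linalg.norm(q);th=np.arctan2(n,-p[2]);return np.array([c['cx'],c['cy']])+q/n*f*th
def shot(n,name,crop=None,k=1):
    c=get_calibration(n);im=capture(n);cv2.imwrite(f'pics/{name}_raw.png',im[:,:,::-1])
    if crop: x0,y0,x1,y1=crop;im=im[y0:y1,x0:x1]
    im=cv2.resize(im,None,fx=k,fy=k,interpolation=cv2.INTER_CUBIC)
    cv2.imwrite(f'pics/{name}.png',im[:,:,::-1]);return c,im
E
python3 - <<'E'
import cv2
t=cv2.imread('pics/top0.png');s=cv2.imread('pics/side0.png')
cv2.imwrite('pics/a.png',cv2.resize(t[120:250,100:280],None,fx=4.4,fy=4.4,interpolation=cv2.INTER_CUBIC))
cv2.imwrite('pics/b.png',cv2.resize(t[140:255,315:435],None,fx=5,fy=5,interpolation=cv2.INTER_CUBIC))
cv2.imwrite('pics/c.png',cv2.resize(s[170:320,120:320],None,fx=4,fy=4,interpolation=cv2.INTER_CUBIC))
E
```

```text
(no output)
```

View pics/a.png

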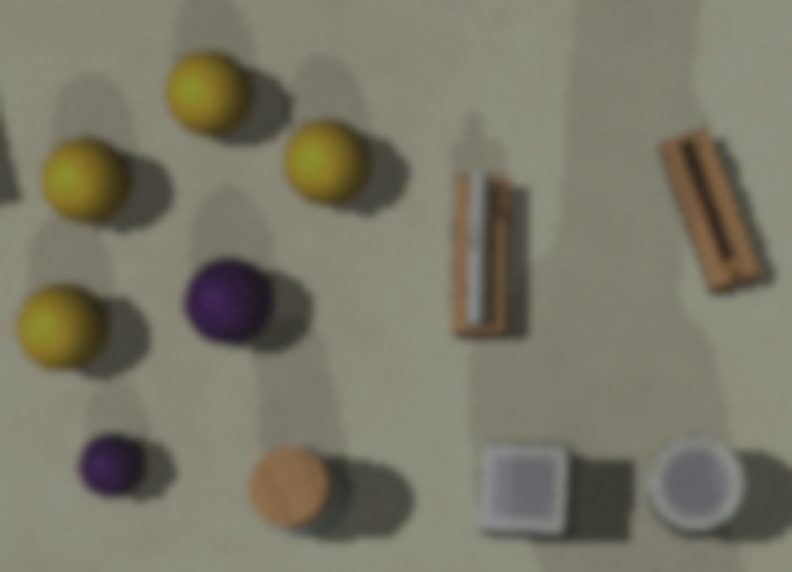

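View pics/b.png

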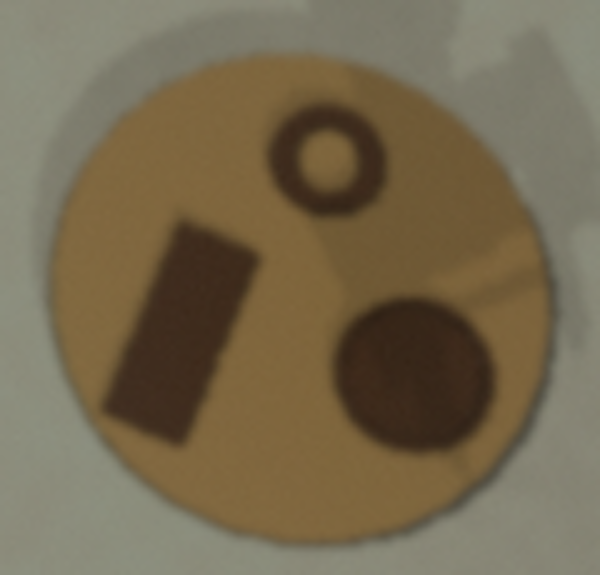

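View pics/c.png

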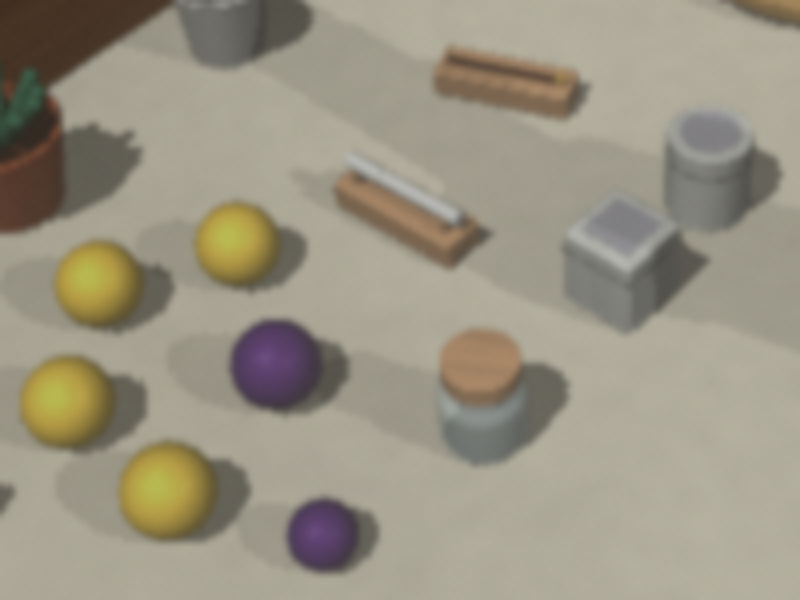

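Candidates (top view): 
- **Ball:** purple at (152,188) and (125,226). The one at (152,188) is clearly bigger, so it is the ball. The four yellow ones are out.
- **Tin:** grey at (258,230) is round and (219,231) is square, so the round one is meant.
- **Chime:** wooden blocks at (209,178) and (261,168). The first has the metal rod. The second has a groove and a brass stud, so it is the holder.

The enlarged crops confirm all three. The turntable rests are the ring (380,172), the dish (398,215) and the pad (351,206).

```bash
python3 - <<'E'
from h import *
im=cv2.imread('pics/top0.png');hsv=cv2.cvtColor(im,cv2.COLOR_BGR2HSV)
si=cv2.imread('pics/side0.png');hs=cv2.cvtColor(si,cv2.COLOR_BGR2HSV)
c=get_calibration('top');cs=get_calibration('side')
def blobs(m,off=(0,0),mn=30):
    n,l,s,ce=cv2.connectedComponentsWithStats(m.astype(np.uint8));out=[]
    for i in range(1,n):
        if s[i,4]>mn:
            cn=max(cv2.findContours((l==i).astype(np.uint8),0,cv2.CHAIN_APPROX_NONE)[0],key=cv2.contourArea)
            out.append((ce[i].round(1),s[i,4],cv2.minAreaRect(cn)))
    return out
for nm,h,cc in(('top',hsv,c),('side',hs,cs)):
    H,S,V=h[...,0],h[...,1],h[...,2]
    for b in blobs((H>120)&(H<165)&(S>60)): print(nm,'purple',b,onz(cc,*b[0],27.5))
x0,y0=318,145;sub=hsv[145:252,318:432]
V=sub[...,2];print('V',V[60,30],V[30,15],V[70,80])
for th in(75,):
  for b in blobs((V<th)&(sub[...,1]>60),mn=100):
    p=b[0]+[x0,y0];q=np.array(cv2.boxPoints(b[2]))+[x0,y0]
    print('cork',p,b[1],onz(c,*p,36),[onz(c,*r,36)[:2].tolist() for r in q])
# chime wood
H,S,V=[hsv[...,i] for i in range(3)]
m=np.zeros(H.shape,bool);m[150:205,195:280]=True
for b in blobs(m&(S>70)): print('wood',b,onz(c,*b[0],24))
# side
for nm,z in(('pad',36),):pass
for nm,p in {'jar':(166,231,72),'sq':(219,231,66),'tin':(258,230,70)}.items(): print(nm,onz(c,p[0],p[1],p[2]))
E
```

```text
top purple (array([150.9, 188.2]), np.int32(231), ((151.0, 188.0), (16.0, 16.0), 90.0)) [582.4 360.3  27.5]
top purple (array([124.2, 225.4]), np.int32(110), ((124.30000305175781, 225.4000244140625), (10.733125686645508, 11.180339813232422), 26.56505012512207)) [471.8 433.1  27.5]
side purple (array([187.7, 260.1]), np.int32(289), ((188.0, 260.0), (18.0, 18.0), 90.0)) [586.9 360.9  27.5]
side purple (array([199.8, 303.1]), np.int32(183), ((200.0, 303.0), (14.0, 14.0), 90.0)) [471.  439.7  27.5]
V 64 128 54
cork [380.4 172. ] 244 [ 627.7 -323.8   36. ] [[658.5, -291.6], [658.3, -357.5], [597.1, -353.2], [597.3, -288.0]]
cork [350.9 206.2] 668 [ 525.  -230.6   36. ] [[479.9, -182.8], [590.9, -232.8], [571.5, -278.2], [461.2, -227.5]]
cork [397.3 214.6] 743 [ 499.8 -364.7   36. ] [[543.1, -322.9], [542.8, -414.0], [457.7, -407.1], [458.0, -317.3]]
wood (array([261. , 167.3]), np.int32(447), ((261.058837890625, 167.26470947265625), (36.055259704589844, 12.5789794921875), 70.34617614746094)) [646.3  31.8  24. ]
wood (array([209.6, 178.6]), np.int32(276), ((209.0, 177.5), (35.0, 12.0), 90.0)) [611.9 186.3  24. ]
jar [451.1 300.6  72. ]
sq [451.2 152.3  66. ]
tin [453.2  42.3  70. ]
```

```bash
cat >> h.py <<'E'
def plan(x,y,z,yaw):
    o=get_obs();A=R.from_euler('xyz',o['tcp_rot']);p=np.array(o['tool_pos'])
    B=R.from_euler('xyz',[np.pi,0,np.radians(yaw)])
    s=A.inv().apply(np.array([x,y,z])-p)/400;r=np.degrees((A.inv()*B).as_rotvec())/30
    print('t',o['time'].__round__(2),'pos',p.round(1),'rpy',np.degrees(o['tcp_rot']).round(2),'w',round(o['grip_width'],1),'F',np.round(o['contact_force'],1))
    print('shift',s.round(4),'turn',r.round(4),'rows: pos',np.linalg.norm(s)*8,'rot',np.linalg.norm(r)*30/8.59)
E
python3 - <<'E'
from h import *
plan(584,360,250,118)
E
```

```text
t 0.15 pos [ 197.  -486.4  243.2] rpy [-1.7993e+02 -1.0000e-02  2.2050e+01] w 91.9 F [ 0.2  0.4 -0.5]
shift [ 1.6909 -1.5981 -0.0149] turn [-1.4000e-03 -2.0000e-03 -3.1985e+00] rows: pos 18.613082547337488 rot 11.170431042790531
```

>>> carry_out(
  moves=[0.85,-0.8,-0.01,0,0,-1,1,0.85,-0.8,-0.01,0,0,-1,1,0.85,-0.8,-0.01,0,0,-1,1,0.85,-0.8,-0.01,0,0,-1,1,0.85,-0.8,-0.01,0,0,-1,1,0.85,-0.8,-0.01,0,0,-1,1,0.85,-0.8,-0.01,0,0,-1,1,0.85,-0.8,-0.01,0,0,-1,1],
)

```text
time: 0.95
tool_pos: [364.3, -121.2, 247.2]
tcp_rot: [-3.141, -0.001, 0.908]
contact_force: [0.6, 0.0, -0.8]
grip_width: 91.9
```

```bash
python3 - <<'E'
from h import *
plan(584,360,250,118)
E
```

```text
t 0.95 pos [ 364.3 -121.2  247.2] rpy [-1.7997e+02 -4.0000e-02  5.2020e+01] w 91.9 F [ 0.6  0.  -0.8]
shift [ 1.2862 -0.3074 -0.0059] turn [ 0.0000e+00 -1.8000e-03 -2.1993e+00] rows: pos 10.57977538222882 rot 7.681007884192695
```

>>> carry_out(
  moves=[0.97,-0.23,0,0,0,-1,1,0.97,-0.23,0,0,0,-1,1,0.97,-0.23,0,0,0,-1,1,0.97,-0.23,0,0,0,-1,1,0.97,-0.23,0,0,0,-1,1,0.97,-0.23,0,0,0,-1,1,0.97,-0.23,0,0,0,-1,1,0.97,-0.23,0,0,0,-1,1],
)

```text
time: 1.75
tool_pos: [530.6, 242.8, 247.2]
tcp_rot: [-3.141, -0.001, 1.432]
contact_force: [1.1, -0.3, -0.2]
grip_width: 91.8
```

```bash
python3 - <<'E'
from h import *
plan(584,360,250,118)
E
```

```text
t 1.75 pos [530.6 242.8 247.2] rpy [-1.7998e+02 -3.0000e-02  8.2040e+01] w 91.8 F [ 1.1 -0.3 -0.2]
shift [ 0.3087  0.0916 -0.0068] turn [-3.0000e-04 -1.2000e-03 -1.1986e+00] rows: pos 2.5762688750804394 rot 4.186101740557256
```

>>> carry_out(
  moves=[0.309,0.092,0,0,0,-1,1,0.309,0.092,0,0,0,-1,1,0.309,0.092,0,0,0,-1,1,0.309,0.092,0,0,0,-1,1,0.309,0.092,0,0,0,-1,1,0.309,0.092,0,0,0,-1,1,0.309,0.092,0,0,0,-1,1,0.309,0.092,0,0,0,-1,1],
)

```text
time: 2.55
tool_pos: [584.2, 359.4, 247.8]
tcp_rot: [3.141, -0.001, 1.954]
contact_force: [0.2, -0.4, -0.5]
grip_width: 92.0
```

```bash
python3 - <<'E'
from h import *
c,im=shot('wrist','w1')
print([fproj(c,p).round() for p in((584,360,27.5),)])
plan(584,360,100,118)
E
```

```text
[array([257., 167.])]
t 2.6 pos [584.2 359.5 247.7] rpy [ 1.7997e+02 -4.0000e-02  1.1195e+02] w 91.6 F [-0.7 -0.3  0.6]
shift [ 1.100e-03 -2.000e-04  3.694e-01] turn [ 0.0009 -0.0012 -0.2015] rows: pos 2.954991961909946 rot 0.7039176402960924
```

View pics/w1.png

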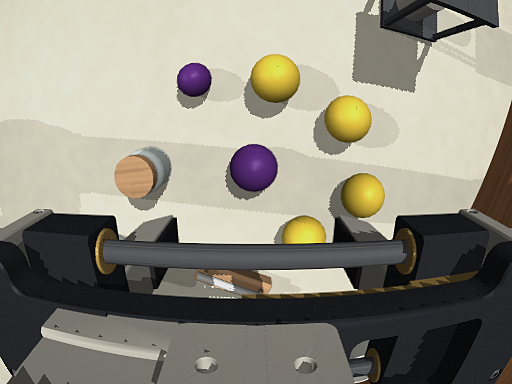

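```bash
python3 - <<'E'
from h import *
im=cv2.imread('pics/w1_raw.png');h=cv2.cvtColor(im,cv2.COLOR_BGR2HSV)
m=((h[...,0]>120)&(h[...,0]<165)&(h[...,1]>60)).astype(np.uint8)
n,l,s,ce=cv2.connectedComponentsWithStats(m);c=get_calibration('wrist')
for i in range(1,n):
    if s[i,4]>200: print(ce[i],s[i],onz(c,*ce[i],27.5,True), onz(c,*ce[i],19.6,True))
plan(583,360,30,112)
E
```

```text
[193.69777778  79.2       ] [177  63  34  34 900] [472.2 433.6  27.5] [470.4 433.8  19.6]
[253.18607306 167.3533105 ] [ 230  144   47   48 1752] [580.1 358.4  27.5] [580.6 357.   19.6]
t 2.6 pos [584.2 359.5 247.7] rpy [ 1.7997e+02 -4.0000e-02  1.1195e+02] w 91.6 F [-0.7 -0.3  0.6]
shift [ 0.0019 -0.0026  0.5444] turn [ 0.0009 -0.0012 -0.0015] rows: pos 4.3550525439822545 rot 0.007485556458277117
```

>>> carry_out(
  moves=[0.002,-0.005,0.12,0,0,0,1,0.002,-0.005,0.24,0,0,0,1,0.002,-0.005,0.34,0,0,0,1,0.002,-0.005,0.42,0,0,0,1,0.002,-0.005,0.48,0,0,0,1,0.002,-0.005,0.52,0,0,0,1,0.002,-0.005,0.55,0,0,0,1,0.002,-0.005,0.55,0,0,0,1],
)

```text
time: 3.4
tool_pos: [581.7, 359.3, 26.7]
tcp_rot: [-3.14, -0.001, 1.954]
contact_force: [0.5, -0.2, 0.4]
grip_width: 92.0
```

>>> carry_out(
  moves=[0,0,0,0,0,0,0,0,0,0,0,0,0,0,0,0,0,0,0,0,0,0,0,0,0,0,0,0,0,0,0,0,0,0,0,0,0,0,0,0,0,0,0,0,0,0,0,0,0,0,0,0,0,0,0,0],
)

```text
time: 4.2
tool_pos: [581.9, 359.4, 27.3]
tcp_rot: [-3.141, -0.001, 1.954]
contact_force: [-0.5, -0.0, 5.6]
grip_width: 57.8
```

```bash
python3 - <<'E'
from h import *
plan(582,360,180,112)
plan(628,-324,180,0)
E
```

```text
t 4.2 pos [581.9 359.4  27.3] rpy [-1.7996e+02 -3.0000e-02  1.1193e+02] w 57.8 F [-0.5 -0.   5.6]
shift [ 0.0015  0.0006 -0.3818] turn [-0.0014 -0.0011 -0.0023] rows: pos 3.054820958840055 rot 0.010230612786981284
t 4.2 pos [581.9 359.4  27.3] rpy [-1.7996e+02 -3.0000e-02  1.1193e+02] w 57.8 F [-0.5 -0.   5.6]
shift [-1.6277 -0.5314 -0.3824] turn [-2.000e-03  6.000e-04  3.731e+00] rows: pos 14.035188697654805 rot 13.030359928395375
```

>>> carry_out(
  moves=[0,0,-0.04,0,0,0,0,0,0,-0.1,0,0,0,0,0,0,-0.2,0,0,0,0,0,0,-0.3,0,0,0,0,0,0,-0.36,0,0,0,0,0,0,-0.38,0,0,0,0,0,0,-0.38,0,0,0,0,0,0,-0.38,0,0,0,0],
)

```text
time: 5.0
tool_pos: [581.2, 359.0, 177.4]
tcp_rot: [-3.138, -0.0, 1.954]
contact_force: [-0.4, 0.6, -1.7]
grip_width: 58.1
```

```bash
python3 - <<'E'
from h import *
c,im=shot('wrist','w2')
plan(628,-324,180,112)
E
```

```text
t 5.05 pos [581.1 358.9 177. ] rpy [-1.7973e+02 -2.0000e-02  1.1193e+02] w 58.2 F [-0.6 -0.  -1. ]
shift [-1.6276 -0.529  -0.0057] turn [-0.0089 -0.0007 -0.0023] rows: pos 13.690901042807452 rot 0.032050038885478124
```

View pics/w2.png

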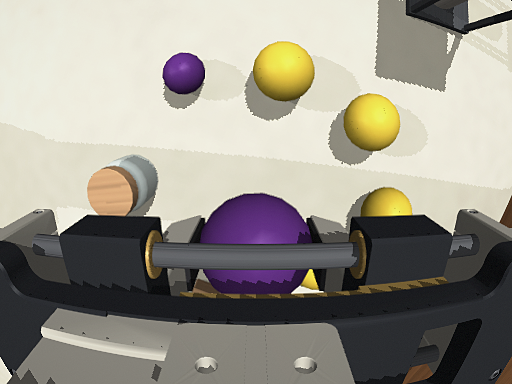

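```bash
cat >> h.py <<'E'
from scipy.optimize import least_squares
def sphere_fit(c,im,rmin,rmax,Rb=30.,guess=None):
    h=cv2.cvtColor(im,cv2.COLOR_BGR2HSV);m=((h[...,0]>120)&(h[...,0]<165)&(h[...,1]>60))
    n,l,s,ce=cv2.connectedComponentsWithStats(m.astype(np.uint8));i=1+np.argmax(s[1:,4]);l=l==i
    E=[]
    for r in range(rmin,rmax):
        x=np.where(l[r])[0]
        if len(x)>3: E+= [(x[0]-.5,r),(x[-1]+.5,r)]
    for q in range(220,290):
        y=np.where(l[:,q])[0]
        if len(y) and y[0]<rmax: E.append((q,y[0]-.5))
    D=[]
    for u,v in E: o,d=ray(c,u,v,True);D.append(d/np.linalg.norm(d))
    D=np.array(D)
    f=lambda p:(lambda w,n:n*np.sin(np.arccos(np.clip(D@w/n,-1,1)))-Rb)(p-o,np.linalg.norm(p-o))
    r=least_squares(f,guess,loss='soft_l1');return r.x,np.abs(r.fun).mean()
E
python3 - <<'E'
from h import *
c=get_calibration('wrist');im=cv2.imread('pics/w2_raw.png');o=get_obs()
p,e=sphere_fit(c,im,193,218,guess=np.array([581,359,177.]));print(p.round(1),e)
A=R.from_euler('xyz',o['tcp_rot']);print('in tool',A.inv().apply(p-o['tool_pos']).round(1))
E
```

```text
[580.4 357.1 175.4] 0.1448220917700894
in tool [-1.5 -1.3  1.5]
```

>>> carry_out(
  moves=[-0.1,-0.03,-0.05,0,0,0,0,-0.2,-0.06,-0.1,0,0,0,0,-0.3,-0.1,-0.15,0,0,0,0,-0.42,-0.14,-0.18,0,0,0,0,-0.54,-0.18,-0.18,0,0,0,0,-0.66,-0.22,-0.18,0,0,0,0,-0.78,-0.26,-0.18,0,0,0,0,-0.9,-0.3,-0.18,0,0,0,0],
)

```text
time: 5.85
tool_pos: [603.5, -17.3, 247.6]
tcp_rot: [-3.134, -0.002, 1.954]
contact_force: [0.4, -0.5, -0.9]
grip_width: 58.3
```

```bash
python3 - <<'E'
from h import *
plan(628,-324,250,112)
E
```

```text
t 5.85 pos [603.5 -17.3 247.6] rpy [-1.7958e+02 -1.1000e-01  1.1194e+02] w 58.3 F [ 0.4 -0.5 -0.9]
shift [-0.7341 -0.2298 -0.0058] turn [-0.0139 -0.0038 -0.0021] rows: pos 6.153654043455411 rot 0.05096567557462453
```

>>> carry_out(
  moves=[-0.12,-0.04,0,0,0,0,0,-0.24,-0.08,0,0,0,0,0,-0.36,-0.12,0,0,0,0,0,-0.48,-0.15,0,0,0,0,0,-0.6,-0.19,0,0,0,0,0,-0.68,-0.21,0,0,0,0,0,-0.72,-0.22,0,0,0,0,0,-0.734,-0.23,0,-0.014,-0.004,0,0],
)

```text
time: 6.65
tool_pos: [627.2, -326.0, 244.4]
tcp_rot: [-3.139, -0.003, 1.951]
contact_force: [-0.1, 0.3, -2.2]
grip_width: 58.1
```

>>> carry_out(
  moves=[0,0,0,0,0,0,0,0,0,0,0,0,0,0,0,0,0,0,0,0,0,0,0,0,0,0,0,0,0,0,0,0,0,0,0,0,0,0,0,0,0,0,0,0,0,0,0,0,0,0,0,0,0,0,0,0],
)

```text
time: 7.45
tool_pos: [627.3, -325.9, 244.5]
tcp_rot: [-3.14, -0.003, 1.951]
contact_force: [1.0, 0.0, -1.5]
grip_width: 58.1
```

```bash
python3 - <<'E'
from h import *
c,im=shot('wrist','w3');
t,im=shot('top','t3',(300,130,450,260),4)
plan(628,-324,250,112)
print(fproj(c,(627.7,-323.8,38)),fproj(c,(500,-365,38)),fproj(c,(525,-231,36)))
E
```

```text
t 7.55 pos [ 627.2 -326.   244.4] rpy [-179.88   -0.18  111.81] w 58.0 F [-0.5  0.7 -1.7]
shift [ 0.004   0.0036 -0.0139] turn [-0.0041 -0.0059 -0.0065] rows: pos 0.11930962444781097 rot 0.03377564608338807
[258.12361922 168.90865584] [149.91121501 162.42575537] [206.004305    65.16424408]
```

View pics/w3.png

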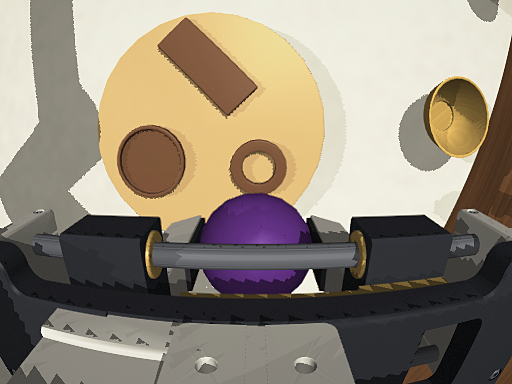

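```bash
python3 - <<'E'
from h import *
c=get_calibration('wrist');im=cv2.imread('pics/w3_raw.png');h=cv2.cvtColor(im,cv2.COLOR_BGR2HSV)
m=((h[...,2]<165)&(h[...,0]<20)&(h[...,1]>70)).astype(np.uint8);m[:, :105]=0;m[:, 320:]=0;m[210:]=0
n,l,s,ce=cv2.connectedComponentsWithStats(m)
for i in range(1,n):
    if s[i,4]>300:
        cn,_=cv2.findContours((l==i).astype(np.uint8),cv2.RETR_CCOMP,cv2.CHAIN_APPROX_NONE)
        print(ce[i],s[i],onz(c,*ce[i],36 if s[i,2]>80 else 38,True))
        for k in cn:
            if len(k)>20:
                W=np.array([onz(c,*p[0],38,True)[:2] for p in k],np.float32);print('  ',cv2.fitEllipse(W),cv2.minAreaRect(W))
p,e=sphere_fit(c,im,193,218,guess=np.array([627,-324,244.]));print(p.round(1),e)
E
```

```text
[206.5246085   66.85682327] [ 157   18  101  101 4470] [ 526.3 -232.8   36. ]
   ((524.1727905273438, -231.76145935058594), (57.682525634765625, 158.10313415527344), 65.26364135742188) ((524.3292236328125, -232.274169921875), (53.20490264892578, 125.51121520996094), 65.3601303100586)
[151.06122449 161.1622575 ] [ 117  125   69   74 3969] [ 500.9 -363.    38. ]
   ((499.44854736328125, -364.5564880371094), (90.96625518798828, 92.51656341552734), 162.91053771972656) ((499.4968566894531, -365.2240295410156), (92.14588928222656, 92.81625366210938), 18.923931121826172)
[257.71396523 166.49523275] [ 229  139   58   55 1783] [ 626.1 -321.3   38. ]
   ((626.3717041015625, -322.3172607421875), (65.35487365722656, 68.54046630859375), 139.5889892578125) ((625.9114990234375, -321.360595703125), (68.13069152832031, 65.5576171875), 21.843069076538086)
   ((626.5117797851562, -323.13201904296875), (35.80447769165039, 39.08041000366211), 73.36160278320312) ((626.3731079101562, -322.7564697265625), (37.072364807128906, 37.695003509521484), 22.248775482177734)
[ 626.5 -327.9  242.5] 0.16932299822942692
```

```bash
python3 - <<'E'
from h import *
plan(627.5,-321.3,63.5,112)
E
```

```text
t 7.55 pos [ 627.2 -326.   244.4] rpy [-179.88   -0.18  111.81] w 58.0 F [-0.5  0.7 -1.7]
shift [0.0093 0.0059 0.4523] turn [-0.0041 -0.0059 -0.0065] rows: pos 3.6198526073763033 rot 0.03377564608338807
```

>>> carry_out(
  moves=[0.009,0.006,0.08,0,0,0,0,0.009,0.006,0.16,0,0,0,0,0.009,0.006,0.24,0,0,0,0,0.009,0.006,0.31,0,0,0,0,0.009,0.006,0.36,0,0,0,0,0.009,0.006,0.4,0,0,0,0,0.009,0.006,0.42,0,0,0,0,0.009,0.006,0.43,0,0,0,0],
)

```text
time: 8.35
tool_pos: [627.4, -321.4, 71.7]
tcp_rot: [-3.139, -0.004, 1.951]
contact_force: [1.1, -1.0, -1.1]
grip_width: 57.7
```

```bash
python3 - <<'E'
from h import *
plan(627.5,-321.3,63.5,112)
E
```

```text
t 8.35 pos [ 627.4 -321.4   71.7] rpy [-179.84   -0.23  111.8 ] w 57.7 F [ 1.1 -1.  -1.1]
shift [-0.0001  0.0004  0.0206] turn [-0.0052 -0.0075 -0.0067] rows: pos 0.16445576797587808 rot 0.039577706135079244
```

Lower 9 mm, let it settle, then open.

>>> carry_out(
  moves=[0,0,0.01,0,0,0,0,0,0,0.016,0,0,0,0,0,0,0.021,0,0,0,0,0,0,0.021,0,0,0,0,0,0,0.021,0,0,0,0.7,0,0,0.021,0,0,0,0.8,0,0,0.021,0,0,0,1,0,0,0.021,0,0,0,1],
)

```text
time: 9.15
tool_pos: [627.5, -321.4, 63.6]
tcp_rot: [-3.139, -0.003, 1.951]
contact_force: [-0.4, 0.7, 0.3]
grip_width: 83.5
```

>>> carry_out(
  moves=[0,0,0,0,0,0,1,0,0,0,0,0,0,1,0,0,-0.05,0,0,0,1,0,0,-0.12,0,0,0,1,0,0,-0.22,0,0,0,1,0,0,-0.32,0,0,0,1,0,0,-0.4,0,0,0,1,0,0,-0.45,0,0,0,1],
)

```text
time: 9.95
tool_pos: [628.7, -322.2, 247.3]
tcp_rot: [3.141, 0.0, 1.951]
contact_force: [0.6, 0.9, 0.6]
grip_width: 91.6
```

```bash
python3 - <<'E'
from h import *
c,im=shot('wrist','w4');im=cv2.imread('pics/w4_raw.png')
h=cv2.cvtColor(im,cv2.COLOR_BGR2HSV);m=((h[...,0]>120)&(h[...,0]<165)&(h[...,1]>60)).astype(np.uint8)
n,l,s,ce=cv2.connectedComponentsWithStats(m);i=1+np.argmax(s[1:,4]);print(ce[i],s[i],onz(c,*ce[i],60,True))
plan(612,186,250,0)
E
```

```text
[255.13051556 172.73293079] [ 229  147   53   53 2153] [ 626.8 -322.3   60. ]
t 10.0 pos [ 629.4 -322.6  250.2] rpy [179.85   0.21 111.8 ] w 91.9 F [0.2 0.5 2. ]
shift [ 1.1967  0.432  -0.0027] turn [ 1.0200e-02 -2.0000e-04  3.7267e+00] rows: pos 10.17841062459885 rot 13.015330403712328
```

View pics/w4.png

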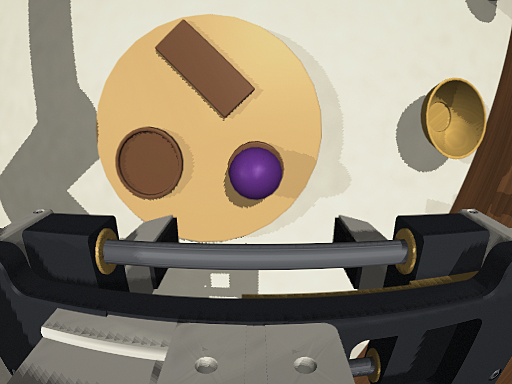

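Ball sits in the ring (centre at pixel (255,173), about 1 mm from the ring centre). Next is the chime, with yaw turned to 180°.

>>> carry_out(
  moves=[0.5,0.18,0,0,0,-1,1,0.5,0.18,0,0,0,-1,1,0.5,0.18,0,0,0,-1,1,0.8,0.3,0,0,0,-1,1,0.8,0.3,0,0,0,-1,1,0.8,0.3,0,0,0,-1,1,0.8,0.3,0,0,0,-1,1,0.8,0.3,0,0,0,-1,1],
)

```text
time: 10.8
tool_pos: [621.2, 24.5, 248.7]
tcp_rot: [3.14, 0.003, 2.481]
contact_force: [0.4, -0.2, -0.6]
grip_width: 91.9
```

```bash
python3 - <<'E'
from h import *
plan(612,186,250,180)
E
```

```text
t 10.8 pos [621.2  24.5 248.7] rpy [1.7993e+02 1.5000e-01 1.4214e+02] w 91.9 F [ 0.4 -0.2 -0.6]
shift [ 0.2659  0.3046 -0.0035] turn [ 7.0000e-04  5.8000e-03 -1.2618e+00] rows: pos 3.2346895424725783 rot 4.406948296478628
```

>>> carry_out(
  moves=[0.266,0.305,0,0,0,-1,1,0.266,0.305,0,0,0,-1,1,0.266,0.305,0,0,0,-1,1,0.266,0.305,0,0,0,-1,1,0.266,0.305,0,0,0,-1,1,0.266,0.305,0,0,0,-1,1,0.266,0.305,0,0,0,-1,1,0.266,0.305,0,0,0,-1,1],
)

```text
time: 11.6
tool_pos: [612.4, 184.4, 248.5]
tcp_rot: [-3.141, 0.003, 3.002]
contact_force: [0.5, -0.4, 0.5]
grip_width: 91.7
```

```bash
python3 - <<'E'
from h import *
c,im=shot('wrist','w5')
plan(612,186,250,180)
E
```

```text
t 11.65 pos [612.4 184.7 248.6] rpy [-179.98    0.18  172.  ] w 92.0 F [-0.1  0.8 -0.8]
shift [ 0.0015  0.0032 -0.0034] turn [-0.0011  0.0058 -0.2668] rows: pos 0.03923639395836261 rot 0.931869779416827
```

View pics/w5.png

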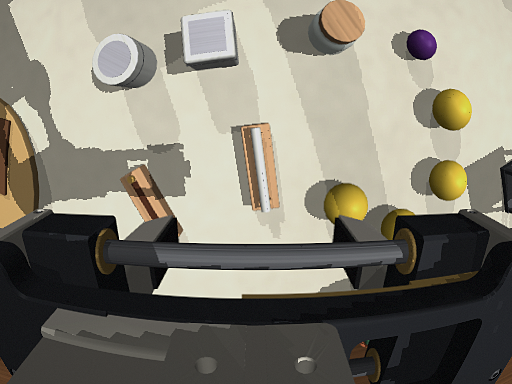

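```bash
python3 - <<'E'
from h import *
im=cv2.imread('pics/w5_raw.png')
cv2.imwrite('pics/w5c.png',cv2.resize(im[110:225,210:310],None,fx=5,fy=5,interpolation=cv2.INTER_CUBIC))
E
```

```text
(no output)
```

View pics/w5c.png

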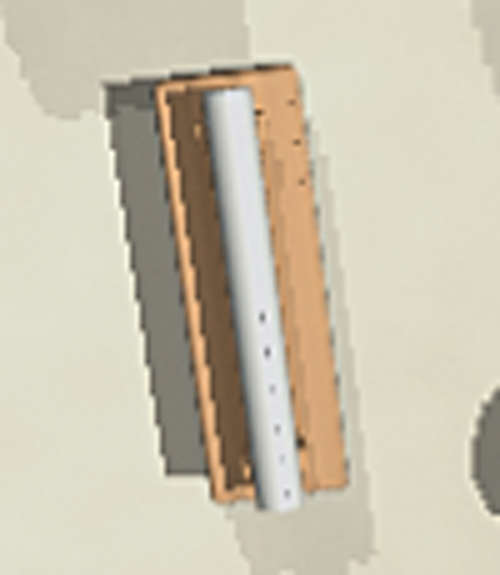

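```bash
python3 - <<'E'
from h import *
c=get_calibration('wrist')
f=lambda u,v,z:onz(c,210+u/5,110+v/5,z,True)[:2]
a,b=f(229,90,40),f(279,508,40);print('rod',a,b,(a+b)/2,np.linalg.norm(a-b),np.degrees(np.arctan2(*(a-b)[::-1])))
q=[f(*p,24) for p in((160,86),(297,73),(347,488),(213,502))];print(q,np.mean(q,0))
for i in range(4):
    d=q[i]-q[(i+1)%4];print(np.linalg.norm(d),np.degrees(np.arctan2(d[1],d[0])))
E
```

```text
rod [563.1 192.3] [666.9 190.3] [615.  191.3] 103.81926603477791 178.896171661685
[array([560.7, 175.6]), array([562.2, 209.2]), array([669.7, 208.3]), array([668.6, 173.2])] [615.3   191.575]
33.63346547711073 -92.55615007857828
107.50376737584595 179.52032561097016
35.117232237179536 88.20499326266362
107.92668808038165 -1.2742094551933987
```

```bash
python3 - <<'E'
from h import *
plan(615,190,20,179.2)
c=get_calibration('top');print(onz(c,208.6,176.5,40))
E
```

```text
t 11.65 pos [612.4 184.7 248.6] rpy [-179.98    0.18  172.  ] w 92.0 F [-0.1  0.8 -0.8]
shift [-0.0028  0.0143  0.5716] turn [-0.0011  0.0058 -0.2401] rows: pos 4.5740070485568 rot 0.8387639468274166
[614.8 187.6  40. ]
```

>>> carry_out(
  moves=[-0.003,0.014,0.1,0,0.006,-0.24,1,-0.003,0.014,0.2,0,0.006,-0.24,1,-0.003,0.014,0.3,0,0.006,-0.24,1,-0.003,0.014,0.4,0,0.006,-0.24,1,-0.003,0.014,0.47,0,0.006,-0.24,1,-0.003,0.014,0.52,0,0.006,-0.24,1,-0.003,0.014,0.55,0,0.006,-0.24,1,-0.003,0.014,0.57,0,0.006,-0.24,1],
)

```text
time: 12.45
tool_pos: [615.1, 189.2, 19.9]
tcp_rot: [-3.141, -0.001, 3.126]
contact_force: [-0.1, -0.3, 0.8]
grip_width: 91.5
```

>>> carry_out(
  moves=[0,0,0,0,0,0,0.6,0,0,0,0,0,0,0.5,0,0,0,0,0,0,0.4,0,0,0,0,0,0,0.3,0,0,0,0,0,0,0.2,0,0,0,0,0,0,0,0,0,0,0,0,0,0,0,0,0,0,0,0,0],
)

```text
time: 13.25
tool_pos: [615.2, 189.3, 20.0]
tcp_rot: [-3.141, -0.001, 3.127]
contact_force: [-0.4, 0.2, 0.9]
grip_width: 35.7
```

```bash
python3 - <<'E'
from h import *
plan(615,190,230,179.2)
E
```

```text
t 13.25 pos [615.2 189.3  20. ] rpy [-1.7997e+02 -3.0000e-02  1.7914e+02] w 35.7 F [-0.4  0.2  0.9]
shift [ 0.0007  0.0014 -0.525 ] turn [-0.0011 -0.0011 -0.0021] rows: pos 4.200179825675543 rot 0.009175004784862436
```

>>> carry_out(
  moves=[0,0,-0.02,0,0,0,0,0,0,-0.06,0,0,0,0,0,0,-0.12,0,0,0,0,0,0,-0.2,0,0,0,0,0,0,-0.28,0,0,0,0,0,0,-0.36,0,0,0,0,0,0,-0.42,0,0,0,0,0,0,-0.45,0,0,0,0],
)

```text
time: 14.05
tool_pos: [615.9, 189.5, 203.0]
tcp_rot: [3.141, 0.003, 3.127]
contact_force: [0.3, 0.4, -2.0]
grip_width: 36.1
```

```bash
python3 - <<'E'
from h import *
c,im=shot('wrist','w6')
plan(525,-231.5,210,155.5)
E
```

```text
t 14.1 pos [616.2 189.6 203.8] rpy [179.98   0.25 179.14] w 35.9 F [ 0.5 -0.  -0.3]
shift [ 0.2122 -1.0561 -0.0169] turn [0.0024 0.0081 0.788 ] rows: pos 8.619033684462012 rot 2.752198529953407
```

View pics/w6.png

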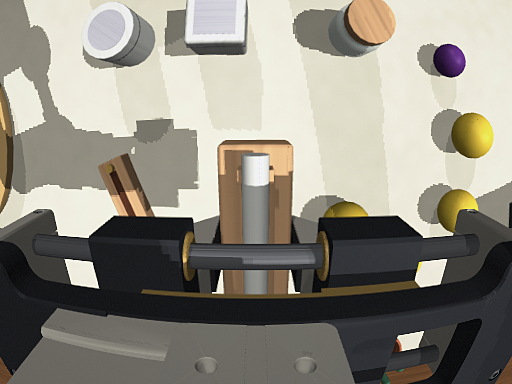

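```bash
python3 - <<'E'
from h import *
c=get_calibration('wrist')
print('front edge x (expect', 616.2-55,')',onz(c,256,148,207.8,True),onz(c,256,141,207.8,True),'rod end exp',616.2-52,onz(c,256,153,220,True))
E
```

```text
front edge x (expect 561.2 ) [562.8 191.5 207.8] [559.6 191.5 207.8] rod end exp 564.2 [563.4 191.5 220. ]
```

>>> carry_out(
  moves=[0.015,-0.07,-0.01,0,0,0.1,0,0.03,-0.16,-0.02,0,0,0.2,0,0.05,-0.27,-0.02,0,0,0.3,0,0.08,-0.39,-0.02,0,0,0.4,0,0.1,-0.51,-0.02,0,0,0.5,0,0.13,-0.63,-0.02,0,0,0.6,0,0.15,-0.75,-0.02,0,0,0.7,0,0.17,-0.87,-0.02,0,0,0.79,0],
)

```text
time: 14.9
tool_pos: [541.7, -158.8, 210.1]
tcp_rot: [3.139, 0.002, 2.711]
contact_force: [0.3, -0.1, -2.8]
grip_width: 35.6
```

```bash
python3 - <<'E'
from h import *
plan(525,-231.5,210,155.5)
E
```

```text
t 14.9 pos [ 541.7 -158.8  210.1] rpy [1.7988e+02 9.0000e-02 1.5532e+02] w 35.6 F [ 0.3 -0.1 -2.8]
shift [-3.800e-02 -1.825e-01 -1.000e-04] turn [ 0.0041  0.003  -0.0059] rows: pos 1.4914762291724184 rot 0.027236805979379927
```

>>> carry_out(
  moves=[-0.02,-0.09,0,0.004,0.003,0,0,-0.03,-0.14,0,0.004,0.003,0,0,-0.036,-0.17,0,0.004,0.003,0,0,-0.038,-0.182,0,0.004,0.003,0,0,-0.038,-0.182,0,0.004,0.003,0,0,-0.038,-0.182,0,0.004,0.003,0,0,-0.038,-0.182,0,0.004,0.003,0,0,-0.038,-0.182,0,0.004,0.003,0,0],
)

```text
time: 15.7
tool_pos: [525.4, -230.4, 210.0]
tcp_rot: [3.141, 0.0, 2.712]
contact_force: [0.4, 0.2, -1.5]
grip_width: 35.7
```

```bash
python3 - <<'E'
from h import *
plan(525,-231.5,58,155.5)
E
```

```text
t 15.7 pos [ 525.4 -230.4  210. ] rpy [179.99   0.   155.4 ] w 35.7 F [ 0.4  0.2 -1.5]
shift [-3.0e-04 -2.9e-03  3.8e-01] turn [ 0.0003  0.     -0.0034] rows: pos 3.0403813703502864 rot 0.011763178526238404
```

>>> carry_out(
  moves=[0,-0.003,0.06,0,0,0,0,0,-0.003,0.13,0,0,0,0,0,-0.003,0.2,0,0,0,0,0,-0.003,0.26,0,0,0,0,0,-0.003,0.31,0,0,0,0,0,-0.003,0.34,0,0,0,0,0,-0.003,0.36,0,0,0,0,0,-0.003,0.37,0,0,0,0],
)

```text
time: 16.5
tool_pos: [525.1, -231.4, 61.8]
tcp_rot: [3.141, 0.0, 2.713]
contact_force: [0.0, -0.2, -1.9]
grip_width: 35.8
```

>>> carry_out(
  moves=[0,0,0.004,0,0,0,0,0,0,0.008,0,0,0,0,0,0,0.012,0,0,0,0,0,0,0.012,0,0,0,0,0,0,0.012,0,0,0,0,0,0,0.012,0,0,0,0,0,0,0.012,0,0,0,0,0,0,0.012,0,0,0,0],
)

```text
time: 17.3
tool_pos: [525.1, -231.4, 57.1]
tcp_rot: [3.141, 0.0, 2.713]
contact_force: [0.0, -0.2, -2.1]
grip_width: 35.5
```

Still carrying the weight and about 1 mm above the pad. I'll lower 1 mm, open slowly and lift.

>>> carry_out(
  moves=[0,0,0.003,0,0,0,0,0,0,0.003,0,0,0,0,0,0,0.003,0,0,0,0.5,0,0,0.003,0,0,0,0.6,0,0,0.003,0,0,0,0.7,0,0,0.003,0,0,0,0.85,0,0,0.003,0,0,0,1,0,0,0.003,0,0,0,1],
)

```text
time: 18.1
tool_pos: [525.1, -231.4, 55.9]
tcp_rot: [3.141, 0.0, 2.713]
contact_force: [0.3, 0.7, 0.9]
grip_width: 78.7
```

>>> carry_out(
  moves=[0,0,0,0,0,0,1,0,0,-0.02,0,0,0,1,0,0,-0.06,0,0,0,1,0,0,-0.12,0,0,0,1,0,0,-0.22,0,0,0,1,0,0,-0.32,0,0,0,1,0,0,-0.42,0,0,0,1,0,0,-0.46,0,0,0,1],
)

```text
time: 18.9
tool_pos: [526.2, -232.0, 245.1]
tcp_rot: [-3.141, 0.008, 2.713]
contact_force: [0.1, -0.7, 0.4]
grip_width: 92.2
```

```bash
python3 - <<'E'
from h import *
c,im=shot('wrist','w7')
plan(453,42,200,90)
E
```

```text
t 18.95 pos [ 526.6 -232.3  246.2] rpy [-179.94    0.55  155.42] w 91.8 F [1.  0.1 1.7]
shift [0.4538 0.5472 0.1106] turn [0.0088 0.0174 2.1807] rows: pos 5.755355569476975 rot 7.616273941240758
```

View pics/w7.png

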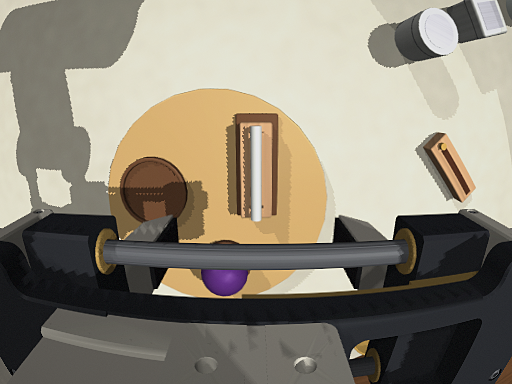

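>>> carry_out(
  moves=[0.454,0.547,0.05,0,0,1,1,0.454,0.547,0.05,0,0,1,1,0.454,0.547,0.05,0,0,1,1,0.454,0.547,0.05,0,0,1,1,0.454,0.547,0.05,0,0,1,1,0.454,0.547,0.05,0,0,1,1,0.454,0.547,0.05,0,0,1,1,0.454,0.547,0.05,0,0,1,1],
)

```text
time: 19.75
tool_pos: [452.3, 42.7, 224.1]
tcp_rot: [3.138, 0.009, 2.191]
contact_force: [-0.6, 0.0, 0.2]
grip_width: 91.8
```

```bash
python3 - <<'E'
from h import *
plan(453,42,235,98)
E
```

```text
t 19.75 pos [452.3  42.7 224.1] rpy [179.79   0.51 125.55] w 91.8 F [-0.6  0.   0.2]
shift [-0.0026  0.0005 -0.0272] turn [0.0108 0.0152 0.9183] rows: pos 0.218522167110461 rot 3.207865199814878
```

>>> carry_out(
  moves=[0,0,-0.03,0.01,0.015,0.92,1,0,0,-0.03,0.01,0.015,0.92,1,0,0,-0.03,0.01,0.015,0.92,1,0,0,-0.03,0.01,0.015,0.92,1,0,0,-0.03,0.01,0.015,0.92,1,0,0,-0.03,0.01,0.015,0.92,1,0,0,-0.03,0.01,0.015,0.92,1,0,0,-0.03,0.01,0.015,0.92,1],
)

```text
time: 20.55
tool_pos: [452.2, 42.6, 236.1]
tcp_rot: [3.141, -0.0, 1.711]
contact_force: [-0.5, -0.4, -0.0]
grip_width: 91.9
```

```bash
python3 - <<'E'
from h import *
c,im=shot('wrist','w8')
shot('top','t8',(300,130,450,260),4)
print(fproj(c,(453,42,70)))
plan(453,42,45,98)
E
```

```text
[257.68857141 177.78064917]
t 20.65 pos [452.2  42.7 236.1] rpy [179.97  -0.    97.99] w 91.9 F [-0.5  0.8 -0.6]
shift [-0.0021  0.0015  0.4778] turn [ 0.0008 -0.     -0.0003] rows: pos 3.8221790724370464 rot 0.003122729574741051
```

View pics/w8.png

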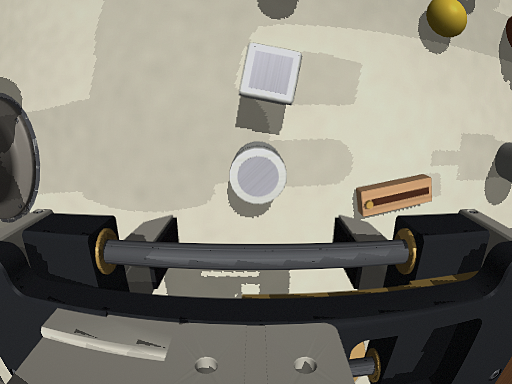

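View pics/t8.png

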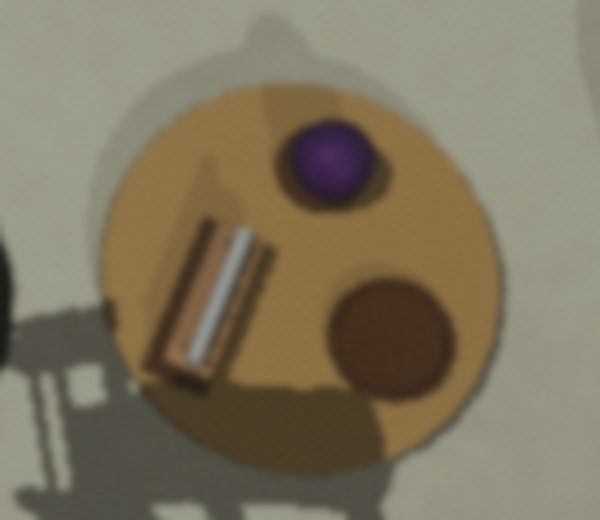

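```bash
python3 - <<'E'
from h import *
c=get_calibration('top')
a=onz(c,300+246/4,130+231/4,75);b=onz(c,300+194/4,130+362/4,75);print('rod',(a+b)/2,np.degrees(np.arctan2(*(a-b)[1::-1])),np.linalg.norm(a-b))
print('ball',onz(c,300+333/4,130+160/4,60))
w=get_calibration('wrist');im=cv2.imread('pics/w8_raw.png')
print('tin',onz(w,257.8,174.5,70,True))
cv2.imwrite('pics/w8c.png',cv2.resize(im[130:220,210:310],None,fx=5,fy=5,interpolation=cv2.INTER_CUBIC))
E
```

```text
rod [ 525.5 -233.3   75. ] -24.019138925974875 102.69216133668621
ball [ 628.  -324.8   60. ]
tin [452.6  45.6  70. ]
```

View pics/w8c.png

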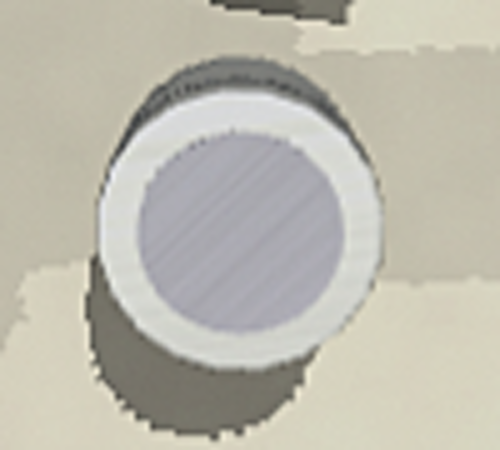

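```bash
python3 - <<'E'
from h import *
plan(452.8,43.8,37,98)
E
```

```text
t 20.65 pos [452.2  42.7 236.1] rpy [179.97  -0.    97.99] w 91.9 F [-0.5  0.8 -0.6]
shift [0.0024 0.0016 0.4978] turn [ 0.0008 -0.     -0.0003] rows: pos 3.982191048701702 rot 0.003122729574741051
```

>>> carry_out(
  moves=[0.002,0.002,0.09,0,0,0,1,0.002,0.002,0.18,0,0,0,1,0.002,0.002,0.27,0,0,0,1,0.002,0.002,0.35,0,0,0,1,0.002,0.002,0.42,0,0,0,1,0.002,0.002,0.47,0,0,0,1,0.002,0.002,0.5,0,0,0,1,0.002,0.002,0.5,0,0,0,1],
)

```text
time: 21.45
tool_pos: [452.0, 43.8, 34.7]
tcp_rot: [-3.139, -0.001, 1.711]
contact_force: [-0.4, -0.5, 0.2]
grip_width: 92.0
```

>>> carry_out(
  moves=[0,0,0,0,0,0,0.8,0,0,0,0,0,0,0.75,0,0,0,0,0,0,0.7,0,0,0,0,0,0,0.65,0,0,0,0,0,0,0.6,0,0,0,0,0,0,0.3,0,0,0,0,0,0,0,0,0,0,0,0,0,0],
)

```text
time: 22.25
tool_pos: [452.7, 43.8, 35.3]
tcp_rot: [-3.141, -0.0, 1.711]
contact_force: [0.1, 0.1, 5.6]
grip_width: 61.6
```

>>> carry_out(
  moves=[0,0,0,0,0,0,0,0,0,-0.02,0,0,0,0,0,0,-0.06,0,0,0,0,0,0,-0.12,0,0,0,0,0,0,-0.2,0,0,0,0,0,0,-0.3,0,0,0,0,0,0,-0.38,0,0,0,0,0,0,-0.42,0,0,0,0],
)

```text
time: 23.05
tool_pos: [453.4, 43.7, 206.4]
tcp_rot: [3.139, 0.0, 1.711]
contact_force: [0.6, 0.2, -1.9]
grip_width: 61.8
```

```bash
python3 - <<'E'
from h import *
c,im=shot('wrist','w9')
plan(499.7,-364.5,215,98)
E
```

```text
t 23.1 pos [454.1  43.7 207.7] rpy [1.7972e+02 5.0000e-02 9.8030e+01] w 61.8 F [ 1.6 -0.6  1.1]
shift [-1.0264 -0.0296 -0.0174] turn [0.0094 0.0018 0.0009] rows: pos 8.215723228780195 rot 0.03353040820492304
```

View pics/w9.png

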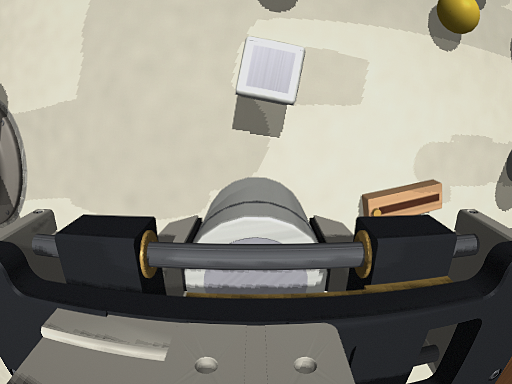

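>>> carry_out(
  moves=[-0.06,0,0,0,0,0,0,-0.15,0,0,0,0,0,0,-0.26,-0.01,0,0,0,0,0,-0.38,-0.01,0,0,0,0,0,-0.5,-0.01,0,0,0,0,0,-0.62,-0.02,0,0,0,0,0,-0.74,-0.02,0,0,0,0,0,-0.84,-0.03,0,0,0,0,0],
)

```text
time: 23.9
tool_pos: [488.7, -292.9, 206.9]
tcp_rot: [3.138, -0.0, 1.71]
contact_force: [0.4, -0.6, -1.7]
grip_width: 61.6
```

```bash
python3 - <<'E'
from h import *
plan(499.7,-364.5,210,98)
E
```

```text
t 23.9 pos [ 488.7 -292.9  206.9] rpy [ 1.7979e+02 -1.0000e-02  9.7980e+01] w 61.6 F [ 0.4 -0.6 -1.7]
shift [-0.1811  0.0026 -0.0078] turn [ 0.0071 -0.0003 -0.0008] rows: pos 1.4500738067554573 rot 0.025005866419542964
```

>>> carry_out(
  moves=[-0.08,0.003,0,0.007,0,0,0,-0.13,0.003,0,0.007,0,0,0,-0.16,0.003,0,0.007,0,0,0,-0.181,0.003,0,0.007,0,0,0,-0.181,0.003,0,0.007,0,0,0,-0.181,0.003,0,0.007,0,0,0,-0.181,0.003,0,0.007,0,0,0,-0.181,0.003,0,0.007,0,0,0],
)

```text
time: 24.7
tool_pos: [500.0, -363.6, 207.1]
tcp_rot: [3.141, -0.0, 1.711]
contact_force: [0.8, -0.5, -2.1]
grip_width: 61.8
```

```bash
python3 - <<'E'
from h import *
plan(499.7,-364.5,72,98)
E
```

```text
t 24.7 pos [ 500.  -363.6  207.1] rpy [ 1.7999e+02 -1.0000e-02  9.8040e+01] w 61.8 F [ 0.8 -0.5 -2.1]
shift [-0.0022 -0.0012  0.3378] turn [ 0.0004 -0.0003  0.0012] rows: pos 2.702748064915366 rot 0.004500935957807556
```

Tin floor contact is expected at TCP z ≈ 67 (32 + 35.3). I'll go to 72 first, then ease down.

>>> carry_out(
  moves=[-0.002,-0.001,0.06,0,0,0,0,-0.002,-0.001,0.13,0,0,0,0,-0.002,-0.001,0.2,0,0,0,0,-0.002,-0.001,0.26,0,0,0,0,-0.002,-0.001,0.3,0,0,0,0,-0.002,-0.001,0.325,0,0,0,0,-0.002,-0.001,0.336,0,0,0,0,-0.002,-0.001,0.336,0,0,0,0],
)

```text
time: 25.5
tool_pos: [499.9, -364.3, 72.8]
tcp_rot: [3.141, -0.0, 1.711]
contact_force: [-0.5, 0.4, -1.5]
grip_width: 61.4
```

>>> carry_out(
  moves=[0,0,0.004,0,0,0,0,0,0,0.008,0,0,0,0,0,0,0.011,0,0,0,0,0,0,0.011,0,0,0,0,0,0,0.011,0,0,0,0,0,0,0.011,0,0,0,0,0,0,0.011,0,0,0,0,0,0,0.011,0,0,0,0],
)

```text
time: 26.3
tool_pos: [499.9, -364.4, 68.4]
tcp_rot: [3.141, -0.0, 1.711]
contact_force: [0.4, -0.1, -2.6]
grip_width: 61.5
```

>>> carry_out(
  moves=[0,0,0.003,0,0,0,0,0,0,0.003,0,0,0,0,0,0,0.003,0,0,0,0.7,0,0,0.003,0,0,0,0.75,0,0,0.003,0,0,0,0.8,0,0,0.003,0,0,0,0.9,0,0,0.003,0,0,0,1,0,0,0.003,0,0,0,1],
)

```text
time: 27.1
tool_pos: [499.9, -364.3, 67.2]
tcp_rot: [3.141, -0.0, 1.711]
contact_force: [-0.6, -0.4, -0.0]
grip_width: 90.2
```

>>> carry_out(
  moves=[0,0,0,0,0,0,1,0,0,-0.02,0,0,0,1,0,0,-0.06,0,0,0,1,0,0,-0.12,0,0,0,1,0,0,-0.22,0,0,0,1,0,0,-0.32,0,0,0,1,0,0,-0.42,0,0,0,1,0,0,-0.46,0,0,0,1],
)

```text
time: 27.9
tool_pos: [500.8, -365.2, 256.8]
tcp_rot: [3.137, 0.006, 1.711]
contact_force: [0.6, -0.0, 0.2]
grip_width: 91.8
```

```bash
python3 - <<'E'
from h import *
c,im=shot('wrist','w10')
print(fproj(c,(499.7,-364.5,102)),fproj(c,(627,-323,60)))
plan(400,-60,300,98)
E
```

```text
[255.38152892 177.88194612] [365.22010948 151.24234865]
t 27.95 pos [ 501.2 -365.5  257.9] rpy [179.64   0.43  98.05] w 91.9 F [ 0.7 -0.8  1.8]
shift [ 0.7909 -0.1428 -0.1119] turn [0.0121 0.0142 0.0016] rows: pos 6.4912673738580295 rot 0.06532061894382443
```

View pics/w10.png

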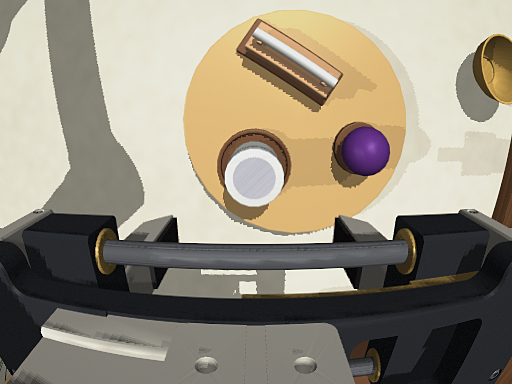

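The tin is in the dish: its top centre is at (255,177) against (255,178) predicted. I'll back the arm away and check with the fixed cameras.

>>> carry_out(
  moves=[0.1,-0.02,-0.06,0,0,0,1,0.2,-0.04,-0.1,0,0,0,1,0.3,-0.06,-0.12,0,0,0,1,0.4,-0.08,-0.12,0,0,0,1,0.5,-0.1,-0.12,0,0,0,1,0.6,-0.12,-0.12,0,0,0,1,0.65,-0.13,-0.12,0,0,0,1,0.65,-0.13,-0.12,0,0,0,1],
)

```text
time: 28.75
tool_pos: [411.8, -112.8, 303.8]
tcp_rot: [3.135, 0.007, 1.714]
contact_force: [0.1, -1.5, 0.3]
grip_width: 91.9
```

```bash
python3 - <<'E'
from h import *
shot('top','t11');t=cv2.imread('pics/t11_raw.png')
shot('side','s11')
a=cv2.resize(t[125:265,305:445],(560,560),interpolation=cv2.INTER_CUBIC);cv2.imwrite('pics/t11c.png',a)
E
```

```text
(no output)
```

View pics/t11.png

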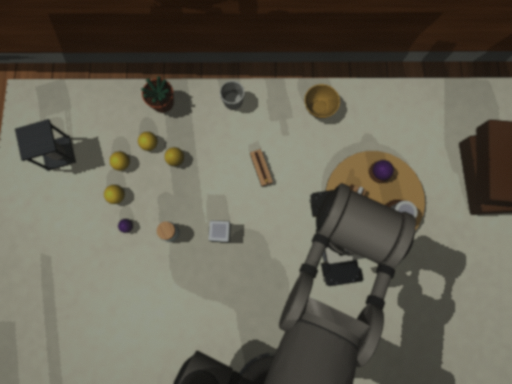

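View pics/t11c.png

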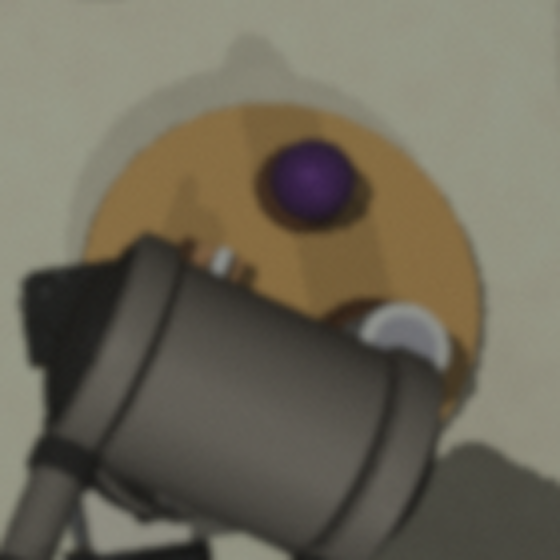

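View pics/s11.png

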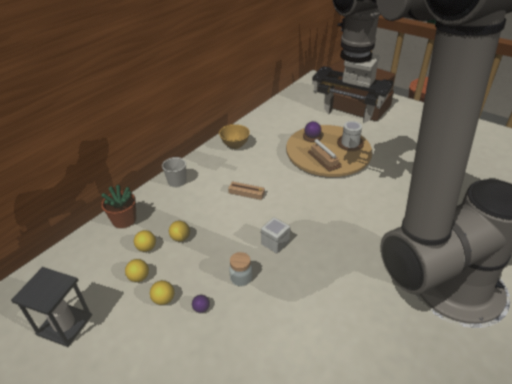

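```bash
python3 - <<'E'
from h import *
a=cv2.imread('pics/s11_raw.png');c=get_calibration('side')
def ring(z,x,y,r,col):
    for t in np.linspace(0,6.28,40):
        u=proj(c,(x+r*np.cos(t),y+r*np.sin(t),z));cv2.circle(b,tuple(int(round(v)) for v in (u-[275,90])*6),1,col,-1)
b=cv2.resize(a[90:185,275:385],None,fx=6,fy=6,interpolation=cv2.INTER_CUBIC)
ring(102,499.7,-364.5,31,(0,255,0));ring(38,627,-323,34,(0,255,0))
for sx in(-1,1):
  for sy in(-1,1):
    q=np.array([525,-231.5])+R.from_euler('z',-24.5,degrees=True).apply([55*sx,18*sy,0])[:2]
    u=proj(c,(*q,60));cv2.circle(b,tuple(int(round(v)) for v in (u-[275,90])*6),3,(0,0,255),-1)
cv2.imwrite('pics/s11c.png',b)
# look-alike change in top picture
t0=cv2.imread('pics/top0.png').astype(int);t1=cv2.imread('pics/t11_raw.png').astype(int)
for n,(x,y) in {'sb':(125,226),'sq':(219,231),'hold':(261,168),'jar':(166,231)}.items():
    p=t0[y-14:y+14,x-12:x+12].mean(2).astype(np.float32);s=t1[y-22:y+22,x-20:x+20].mean(2).astype(np.float32)
    print(n,np.array(cv2.minMaxLoc(cv2.matchTemplate(s,p,cv2.TM_CCOEFF_NORMED))[3])-8)
E
```

```text
sb [0 0]
sq [0 0]
hold [0 0]
jar [0 0]
```

View pics/s11c.png

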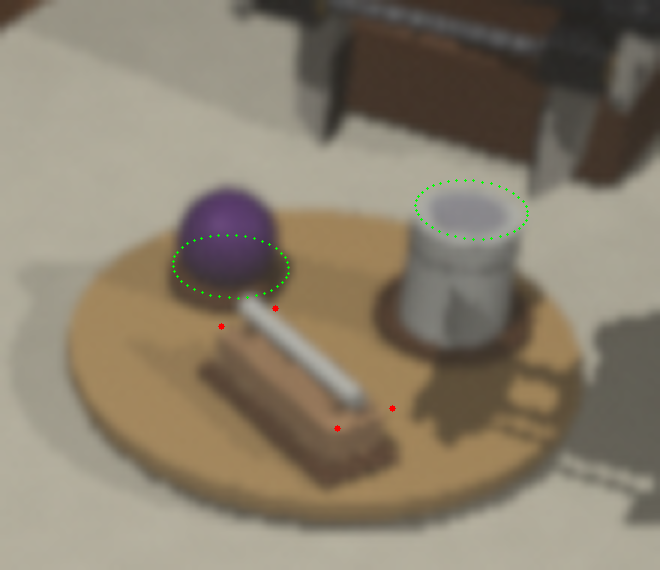

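```bash
python3 - <<'E'
from plant import *
print(close_job())
E
```

```text
the job is handed in; nothing more can be done
None
```

The set is laid out and the job is handed in at about 29 s of robot time. The hand-in gives no verdict, so the checks below are my own measurements.

- **Ball:** the larger purple ball sits in the cork ring. The wrist and top cameras put it about 1–2 mm from the ring's centre.
- **Chime:** it lies rod side up on the pad. The top camera puts it about 2 mm off centre and within 1° of the pad's length.
- **Tin:** the round tin stands upright in the dish. Its top is within 1 pixel of the expected spot in the wrist view.
- **Look-alikes:** the smaller ball, square tin, holder and jar show no shift between the first and last top pictures. I matched these to whole pixels, roughly 3 mm each.
- **Robot:** the gripper is open and clear of everything, and no push above 6 N showed in the readings.

**Disagreements between cameras:**
- The side camera's overlay sat about 1–3 pixels (a few mm) off the chime and tin, in the same direction for both. I put this down to calibration, because each thing looks centred on its rest in the picture.
- In the last top picture the arm hid most of the chime and part of the tin. The chime's numbers come from an earlier top picture, and the tin rests on the wrist and side views.

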